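# Press a rubber heel pad onto a clog sole

## Robot

A 6-joint arm with a two-finger parallel gripper is mounted at the origin on the work surface. World frame = base frame: x ahead of the robot, y to its left, z up, the work surface at z = 0. Lengths are in m, angles in rad, forces in N, time in s.
With the tool pointing down it reaches from about 0.35 to 0.975 m from the base axis. Payload 17.4 kg.
Tool frame: the origin (TCP) lies midway between the tips of the shut fingers; the grasp point (between the pads) lies 19 mm behind it; z points along the fingers, y is the line along which they close (so a half turn about z gives the same grasp; the last joint's range is limited). The gripper opens to 85 mm and grips with 20 to 120 N. Pads are 22 mm wide; open, the fingers measure 114 mm over their backs; the gripper's body (76 mm by 85 mm) begins 54 mm behind the grasp point. The pads swing forward as they close: fully open they stand 13 mm farther back than shut.
Start: joints at [1.151, 0.116, 1.442, -0, 1.584, -0.038], TCP at [0.252, 0.626, 0.231] pointing down, gripper open.
Joint ranges: [-2.83, 2.83], [-0.83, 2.19], [0.07, 2.5], [-1.14, 4.28], [0.01, 3], [-2.97, 2.97]. Speed limits (rad/s): [1.89, 1.89, 2.22, 3.14, 3.14, 3.14].

## Interface

Orientations are given as a rotation vector (axis times angle).
In Python, from rig import robot gives the robot as it stands. The module is installed in compiled form; this text tells all that it offers.
- The arm moves only by the tool servo_tool, never from a script. Its argument "series" is a list of rows, each a list of 5 numbers: the closure in counts, from 0 (fully open) to 255 (shut), then the shift along the tool's x, y, z in mm, then the turn about the tool's z in rad. In form: [[jaw, tx, ty, tz, turn], ...]. A call has 1 to 5 rows; each row shifts and turns the commanded pose from where the row before left it, along the tool's axes as they then stand; what a row does not reach is not made up. A row lasts 1/8 s, in which the tool goes at most 62.5 mm and 10.7 degrees, less where a joint would pass 70% of its speed; a pose out of reach is approached as far as the arm can. A call is refused whole if a number of a shift passes 62.5 or a number of a turn 0.188, either way. A call with a gripper value outside its range is refused whole. The fingers move at their own pace and stop on an object; "grip_force" is the grip in N (left out, the last holds). Time passes only in rows, so rows that do not move let the fingers close. It gives the time, the measured TCP pose, the force, the opening and the grip force at its end, in the units of the state.
- robot.get_obs(): the state, without advancing time (a new reading comes with each control period).
- robot.read_camera(name): name is "scene" or "top" or "wrist"; returns (picture, depth): 420x560x3 uint8, blue, green, red; 420x560 float32, m along the optical axis (not along the pixel's ray), 0 where there is no reading.
- robot.camera_model(name): a dict with "intrinsics" (3x3 intrinsics, pixels), "view" (4x4, takes a point from world to camera coordinates). Camera axes: x right, y down, z forward; pixel columns grow to the right and rows downward; lengths in m; the calibration is good to about 2 mm. The wrist camera is an equidistant fisheye: a pixel r from the principal point sees the ray r / f radians off the axis. A picture is of the moment at which its call begins: read the wrist's pose just before it. camera_model takes no time and is no camera call; for the wrist camera it gives the pose at the moment of the call.
- robot.close_job(): hands the job in; it is judged then, once.
The state is a dict: "t": time; "qpos": joint angles; "joint_velocities": joint speeds; "joint_efforts": joint torques, N m; "tool_pos": TCP position; "eef_rot": TCP orientation; "contact_force": force on the tool from outside, world axes, zero at the start; "torque": the same for the moment, N m; "opening": finger opening in m; "grasp_force": force on a finger pad.
Only numpy, scipy, OpenCV 4.12 (cv2) and the standard library are available. Lean on these libraries where they do the work, as an engineer would, in place of code of your own. Each camera call takes 0.05 s, during which the arm holds its last target. There are 200 camera calls.

## Task

Press the short D-shaped rubber heel pad onto its sole: lay it squarely on the heel of the wooden sole in the press carriage, round end over round end and edges in line, and let go of it. Push the carriage fully home under the press head, push the ram's palm knob right down against its spring and, while it is down, slide the keeper plate across by its lip, so that the ram stays locked down on the pad. Leave the other things on the bench where they are.

Things in the scene. Friction and masses are not known exactly. Their poses are not given: they have to be found in the camera images.
- press: Green cast bench press, fixed; base 432 mm long (its y), 200 mm deep (its x). Origin: base centre at bench height, z up, x away from the robot. Its bed leans 25 degrees back towards the robot: bed axes are x up the slope, y as the press's y, z square to the bed. A column on the up-slope side holds a head over the bed, 145 mm to +y of the origin. It may be touched.
- carriage (a joint): Travel of the carriage along bed y, m: 0 = fully out (loading side, -y), 0.170 = fully home against a stop, the heel under the ram. Starts 0 to 0.04. It slides with about 2.5 N and stays where it is left.
- heel_seat (a point): On the carriage: where the pad's origin belongs on the heel's tread face. The sole lies tread-up, heel leading (+y). The heel is a D like the pad: 58 mm wide (x), straight sides from y = -31 mm to 0, then a half round to +y; it stands 32 mm above the carriage plate. The waist beyond its straight end is 16 mm lower. Axes: bed axes (x up the slope, y towards home, z square to the bed).
- carriage_post (a point): Centre of the top of the carriage's upright black handle: 20 mm across, 38 mm tall, on a thinner steel stem, 66 mm above the carriage plate in all. At the carriage's trailing (-y) end, 174 mm behind heel_seat; nothing stands behind it. Axes: bed axes.
- heel_pad: Black rubber heel pad, a D, 10 mm thick, 56 mm wide (its x), 58 mm long (its y): straight parallel sides from y = -30 mm (straight end) to 0, then a half round of 28 mm radius to +y. Ribs on its upper side, the straight-sided part. About 40 g. Origin: on its underside, centre line, at the centre of the half round. It starts flat on the bench, ribs up.
- heel_pad_round (a point): Tip of the heel pad's round end, on its upper side (28 mm along the pad's +y from its origin).
- ram (a joint): Depth of the ram, m: 0 = up, 0.027 = fully down on its stop. Takes 3 N to start, about 18 N at the bottom with the pad under the foot. Its spring returns it unless trapped. At 0.025 or deeper the keeper passes over the ram's shoulder; trapped, it rests at about 0.024.
- knob_top (a point): Centre of the flat top of the ram's black palm knob, 46 mm across, 16 mm thick; it moves with the ram, down along -z. Axes: bed axes. The knob stands above the press head, a block 72 mm (x) by 84 mm (y) whose top is 55 mm and underside 104 mm below the raised knob's top; the load position of the heel is 130 to 170 mm to its -y.
- foot: Foot at the lower end of the ram, 50 x 52 mm, sprung on a rubber buffer (1.5 N/mm, 10 mm). With the ram up its underside is 31 mm above the heel, 21 mm above a pad on the heel. Origin: on the ram's axis, 77 mm below the foot's underside (not on the foot itself). Axes: bed axes.
- keeper (a joint): Travel of the flat steel keyhole keeper plate on top of the press head, along bed +y, m: 0 = open, 0.020 = fully across. Starts 0 to 0.003; slides with about 1.5 N. It passes only while the ram is held at 0.025 or deeper, else the ram's shoulder blocks it at about 0.004. Across, its slot takes the ram's neck and traps the ram.
- keeper_lip (a point): Middle of the top edge of the keeper's upturned lip, on its face towards the knob. The lip is 40 mm wide (x), 5 mm thick, 45 mm tall, on the knob's +y side, its face 26 mm from the knob's axis when open. With the knob down the lip's top is 20 to 23 mm higher than the knob's top, so a finger pressing the knob can move +y against it.
- tread_pad: Bystander: a longer black rubber pad for the forepart, 62 x 103 mm, 10 mm thick. Origin: underside, near its middle.
- clog_left: Bystander: wooden clog, 240 mm long, 70 mm high. Origin: middle of its underside.
- clog_right: Bystander: wooden clog, 240 mm long, 70 mm high. Origin: middle of its underside.
- hammer: Bystander: hammer, 250 mm long. Origin: underside, middle.
- glue_tin: Bystander: closed glue tin, 84 mm across, 95 mm tall. Origin: centre of its underside.
- spatula: Bystander: glue spatula, 200 mm long. Origin: underside, middle.
- tack_tray: Bystander: wooden tray of tacks, 110 x 160 x 30 mm. Origin: centre of its underside.
Things that resemble listed ones, but are neither listed nor needed, are in the scene too. What is shaped like the heel_pad but green or pink is not meant.

How it is judged:
On the way, in this order (a step that is already met when the one before it is completed fails the run):
1. the heel pad lies on the heel, in line with it, and is let go (x of heel_pad in the frame of heel_seat between -0.007 and 0.007 m and y of heel_pad in the frame of heel_seat between -0.007 and 0.007 m and z of heel_pad in the frame of heel_seat between -0.004 and 0.004 m and angle between the y axis of heel_pad and the y axis of heel_seat, either way round below 0.17 rad and angle between the z axis of heel_pad and the z axis of heel_seat, either way round below 0.1 rad and y of heel_pad_round in the frame of heel_seat above 0.015 m and contact force between heel_pad and the fingers below 0.05 N), for 0.2 s.
2. the carriage is fully home with the pad still in place (x of heel_pad in the frame of heel_seat between -0.007 and 0.007 m and y of heel_pad in the frame of heel_seat between -0.007 and 0.007 m and z of heel_pad in the frame of heel_seat between -0.004 and 0.004 m and angle between the y axis of heel_pad and the y axis of heel_seat, either way round below 0.17 rad and angle between the z axis of heel_pad and the z axis of heel_seat, either way round below 0.1 rad and y of heel_pad_round in the frame of heel_seat above 0.015 m and value of joint carriage above 0.165 m), for 0.2 s.
3. the ram is pushed down on the pad (value of joint carriage above 0.165 m and value of joint ram above 0.0225 m and contact force between foot and heel_pad above 1 N), for 0.1 s.
4. the keeper is across and traps the ram (value of joint ram above 0.0215 m and value of joint keeper above 0.011 m), for 0.1 s.
At the end, for the whole second after the job is handed in: Pad let go on the heel: within 7 mm of heel_seat along and across, 4 mm in height, 0.17 rad, round end on round end, at rest; carriage at 0.165 m or more; ram trapped at 0.0215 m or deeper, keeper at 0.011 m or more, foot pressing the pad over 1 N; no bystander moved over 30 mm (all of step 2 and all of step 4 and contact force between foot and heel_pad above 1 N and linear speed of heel_pad below 0.01 m/s); the robot touches nothing.
It fails at once if another thing on the bench is moved more than 30 mm (distance of any of tread_pad, clog_left, clog_right, hammer, glue_tin, spatula, tack_tray from where it was at the start of the episode above 0.03 m).
It also fails if it takes over 70 s, if anything falls off the work surface, if the arm or the gripper's body presses on something with over 40 N, if the wrist force passes 120 N, or if a joint passes its speed limit or range.

## Working session

There is one attempt and no reset: what is moved stays moved. The work goes in short steps, Python scripts to look and compute and a tool call to move; the robot and the scene stay as the last step left them, time stands still between calls to the robot, and variables do not carry over. Pictures are saved under pics/ and viewed, at most 10 in all, crops included, and the job is handed in when it is done.

Besides the shell and the picture viewer there is one more tool, called by a JSON object that holds its "name" and its "arguments". servo_tool: Moves the arm, as the interface text tells. Its arguments: {"type":"object","properties":{"series":{"type":"array"},"grip_force":{"type":"number"}},"required":["series"]}

```bash
mkdir -p pics; cat > h.py <<'E'
import numpy as np, cv2
from scipy.spatial.transform import Rotation as R
from rig import robot
def cloud(name):
    m=robot.camera_model(name); pic,d=robot.read_camera(name)
    K=np.array(m["intrinsics"]); V=np.array(m["view"])
    v,u=np.mgrid[0:d.shape[0],0:d.shape[1]].astype(float)
    x=(u-K[0,2])/K[0,0]; y=(v-K[1,2])/K[1,1]
    if name=="wrist":
        r=np.hypot(x,y)+1e-9; s=np.tan(np.minimum(r,1.5))/r; x=x*s; y=y*s
    P=np.stack([x*d,y*d,d],-1)
    W=(P-V[:3,3])@V[:3,:3]
    W[d==0]=np.nan
    return pic,d,W
E
python3 - <<'E'
from h import *
for n in ("top","scene"):
    p,d,W=cloud(n); cv2.imwrite(f"pics/{n}0.png",p); np.savez(f"{n}0.npz",p=p,W=W)
    print(n,np.array(robot.camera_model(n)["view"]).round(3).tolist())
a=cv2.imread("pics/top0.png");b=cv2.imread("pics/scene0.png")
o=robot.get_obs();print(o["tool_pos"],o["eef_rot"])
E
```

```text
top [[-0.013, -1.0, 0.019, -0.013], [-0.991, 0.01, -0.133, 0.502], [0.133, -0.021, -0.991, 1.171], [0.0, 0.0, 0.0, 1.0]]
scene [[0.154, 0.988, -0.018, -0.084], [0.549, -0.101, -0.83, -0.135], [-0.822, 0.118, -0.558, 2.21], [0.0, 0.0, 0.0, 1.0]]
[0.25142921 0.62625081 0.2306656 ] [-5.95988880e-01 -3.08435231e+00  1.54093967e-03]
```

View pics/top0.png

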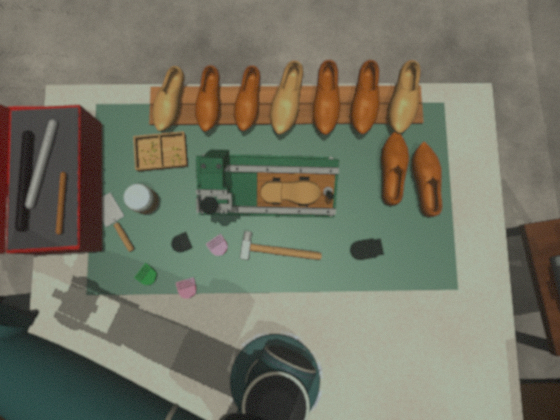

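View pics/scene0.png

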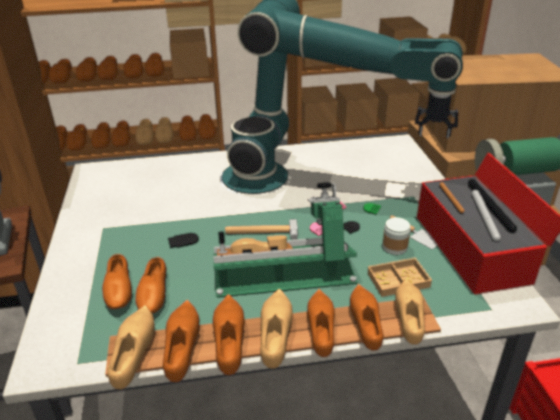

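The black D at top (181,242) is the heel pad. The longer black one at (366,249) is the tread pad, and the green (146,274) and pink (217,245) and (187,288) pieces are decoys. The press head is at about (210,180), the carriage is out on the right, and its post is near (328,192). I'll confirm in an enlarged crop and measure.

```bash
python3 - <<'E'
from h import *
z=np.load("top0.npz");p,W=z["p"],z["W"]
c=cv2.resize(p[140:280,150:350],None,fx=4,fy=4,interpolation=cv2.INTER_CUBIC);cv2.imwrite("pics/c1.png",c)
def at(u,v): return W[v-1:v+2,u-1:u+2].reshape(-1,3).mean(0).round(4)
for n,u,v in [("pad",181,242),("tread",366,249),("heel",270,191),("knob",208,205),("post",329,192),("bench",300,275)]: print(n,at(u,v))
# heel pad mask
s=p[228:256,165:196].astype(int).sum(2); print(s[::2,::2])
X=W[228:256,165:196]; m=(X[...,2]>0.005)&(s<200); print(m.sum(),X[m].mean(0),X[m].min(0),X[m].max(0))
E
```

```text
pad [0.4197 0.289  0.0107]
tread [ 0.3909 -0.2918  0.0102]
heel [0.5618 0.0087 0.1011]
knob [0.4986 0.1676 0.2454]
post [ 0.5531 -0.1631  0.1226]
bench [ 3.124e-01 -8.260e-02 -2.000e-04]
[[345 352 351 357 346 351 358 353 358 361 362 357 356 364 362 360]
 [354 354 357 356 356 349 363 360 354 362 352 363 368 366 361 369]
 [344 355 358 357 355 354 353 337 316 274 232 330 372 360 365 367]
 [355 356 350 350 358 350 306 240 181 152 159 273 358 367 365 362]
 [356 364 351 369 315 231 185 165 155 140 172 207 341 370 363 361]
 [350 352 348 332 220 149 142 141 158 148 156 167 318 370 369 361]
 [354 366 355 286 154 152 137 139 167 165 155 146 248 352 372 371]
 [360 345 351 250 141 143 150 148 165 157 146 178 191 330 369 368]
 [350 352 340 228 138 160 152 136 149 150 153 151 152 269 365 371]
 [352 352 360 265 141 142 160 149 149 148 163 148 144 207 336 366]
 [363 355 357 330 206 143 144 143 150 153 149 167 178 269 336 374]
 [364 360 359 352 296 206 167 154 155 146 210 267 332 357 363 372]
 [364 355 355 354 351 334 298 266 278 298 334 362 362 373 366 375]
 [368 351 354 359 356 359 360 359 358 373 366 369 361 356 378 372]]
254 [0.41763258 0.28928887 0.01068154] [0.39154576 0.26026624 0.00510632] [0.44777097 0.31776952 0.01836524]
```

View pics/c1.png

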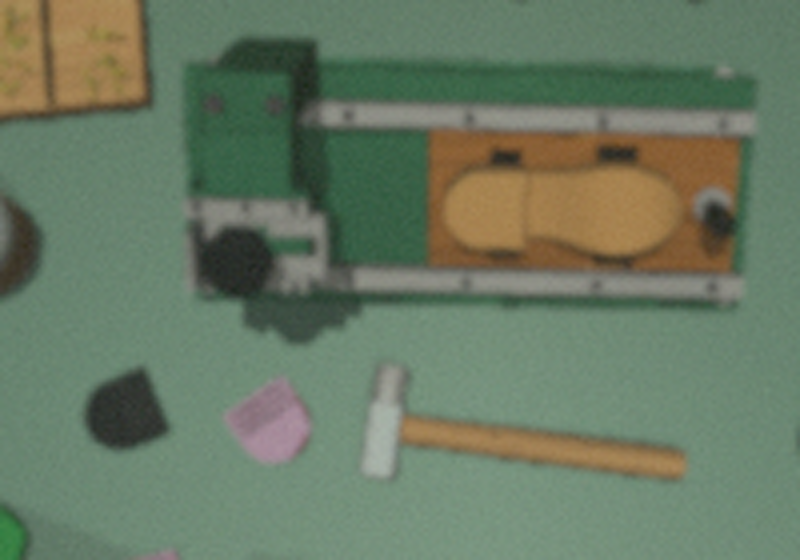

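The crop confirms it: the black D has its round end to the left and slightly down, at crop (90,415), and its straight end at (155,400). The heel's round end is also to the left, at crop (445,205). I'll move above the pad and turn the closing line along its length.

{"name": "servo_tool", "arguments": {"series": [[0,-40,-36,0,0],[0,-40,-36,0,0],[0,-40,-36,0,0],[0,-40,-36,0,0],[0,-40,-36,0,0]]}}

```text
t: 0.72
tool_pos: [0.3704, 0.3832, 0.231]
eef_rot: [-0.596, -3.085, 0.0]
contact_force: [1.2, -0.0, -0.3]
opening: 0.0854
grasp_force: 0.0
```

{"name": "servo_tool", "arguments": {"series": [[0,-40,-36,0,0],[0,-40,-36,0,-0.187],[0,0,0,0,-0.187],[0,0,0,0,-0.187],[0,0,0,0,-0.187]]}}

```text
t: 1.35
tool_pos: [0.4163, 0.2907, 0.231]
eef_rot: [0.565, -3.09, 0.0]
contact_force: [-0.3, 0.1, 0.4]
opening: 0.0853
grasp_force: 0.0
```

```bash
python3 - <<'E'
from h import *
o=robot.get_obs();print(o["t"],o["tool_pos"],R.from_rotvec(o["eef_rot"]).as_matrix().round(3).tolist())
p,d,W=cloud("wrist");cv2.imwrite("pics/w1.png",p);np.savez("w1.npz",p=p,W=W)
# top-camera press geometry
z=np.load("top0.npz");P,T=z["p"],z["W"]
X=T[140:225,190:345].reshape(-1,3);X=X[np.isfinite(X).all(1)]
# heel region plane
v,u=np.mgrid[184:198,264:279];H=T[v,u].reshape(-1,3)
c=H.mean(0);n=np.linalg.svd(H-c)[2][2];print("heel",c,n*np.sign(n[2]))
# height map coarse
for r in range(144,222,6): print(r,(T[r,194:345:6,2]*1000).round().astype(int))
K=(T[...,2]>0.23)&(T[...,2]<.26); K[:, :190]=0;K[:150]=0;K[225:]=0; q=T[K];print("knobish",len(q),q.mean(0),q.min(0),q.max(0))
E
```

```text
1.35 [0.4162795 0.2906512 0.2310448] [[-0.935, -0.354, -0.0], [-0.354, 0.935, -0.0], [0.0, -0.0, -1.0]]
heel [0.5631603  0.00575341 0.10162348] [-0.412223    0.00929083  0.91103561]
144 [ 3  5  3  2  0  2  5  1  1  6 -1  0 -1  0  3 -2  0  2 -2  6  1  1  0  2
 -3 -3]
150 [ -2   1   2 126 124 124   4   4  -2   4   1   1   0   0   0   1  -6  -1
   0   1   4  -4  -1   0   3   2]
156 [  4  99 231 230 229 213  94  85  92  11  12  10   9  10  13  11  10  10
  11  11   9  13   6  15   5  -3]
162 [  0 234 237 244 241 211  90  94  92  88 100  91  93  95  91  93  94  94
  93  91  97  96  99  96  94  -1]
168 [  0  83 232 232 235 203 104 106 101 103 101 101 103 101 106 103 105 104
 104 106 101 107 104 103 101   6]
174 [  0  75 223 224 226 202  82  78  76  72  78  92  87  92  89  95  92  91
  93  94  93  93  92  88  75   1]
180 [  1  69 217 215 217 195  66  67  68  68  68  87  83  84  97  82  83  85
  97  95  85  81  88  84   3   0]
186 [ -2 201 209 211 210 197  56  63  58  62  59  74 107 104 107  89  96 100
 106 110 102  75  76  81   0   2]
192 [  2 214 212 217 214 216  51  49  51  55  51  68 100 100 104  85  90  95
 102 100  99  90  73 128   2   3]
198 [  1 220 250 252 201 204 205  42  44  41  46  55  96  95  93  73  80  89
  94  93  88  63  62 126   0  -1]
204 [  4 215 251 246 243 196 198  38  41  37  39  52  49  53  51  49  49  47
  66  64  49  52  52  54   0  -3]
210 [  0 195 239 241 190 196  49  44  42  50  47  49  49  45  47  49  48  52
  47  50  49  47  50  47   4   0]
216 [-1 -1  1  0  6  0 -3  5  4  1  0 -3 -1  3 -2  4  4  5  6  6  6  7  8 12
 -2  0]
knobish 610 [0.55711908 0.1647082  0.2410766 ] [0.47874136 0.13149563 0.23002205] [0.63225396 0.19854464 0.2559054 ]
```

View pics/w1.png

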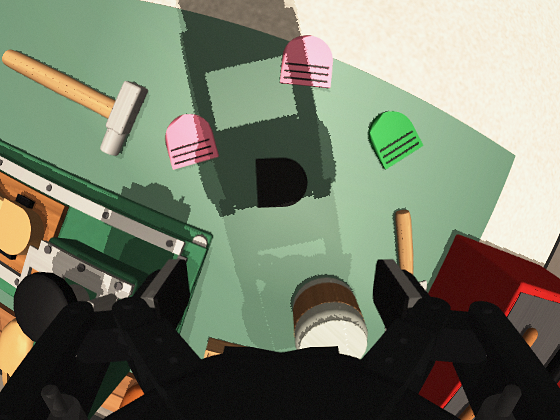

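The wrist view shows the black pad at (280,182), with its length along the image's x axis and its round end to the right. That means the closing line is aligned with it. Next I'll measure it precisely.

```bash
cat >> h.py <<'E'
def rect(pts,n=None):
    (c,s,a)=cv2.minAreaRect((pts[:,:2]*1000).astype(np.float32)); return np.array(c)/1000,s,a
E
python3 - <<'E'
from h import *
z=np.load("w1.npz");p,W=z["p"],z["W"]
print("bench",W[100:110,230:240].reshape(-1,3).mean(0), W[300,150])
s=p.astype(int).max(2); m=(s<45); m2=np.zeros_like(m);m2[145:220,245:320]=m[145:220,245:320]
n,l,st,ce=cv2.connectedComponentsWithStats(m2.astype(np.uint8));k=1+st[1:,4].argmax();m=l==k
X=W[m];X=X[np.isfinite(X).all(1)];print(len(X),X.mean(0),np.percentile(X[:,2],[5,50,95]))
Y=X[X[:,2]>.007]
for yaw in np.deg2rad([105,108,110,111,112,114,117]):
    yd=np.array([np.cos(yaw),np.sin(yaw)]);xd=np.array([yd[1],-yd[0]])
    a=Y[:,:2]@yd;b=Y[:,:2]@xd
    e=lambda q:(np.percentile(q,.7),np.percentile(q,99.3))
    (a0,a1),(b0,b1)=e(a),e(b)
    c=yd*(a1-.028)+xd*(b0+b1)/2; mid=yd*(a0+a1)/2+xd*(b0+b1)/2
    print(np.rad2deg(yaw).round(),"len",(a1-a0).round(4),"wid",(b1-b0).round(4),"orig",c.round(4),"mid",mid.round(4))
E
```

```text
bench [3.51930469e-01 2.10446052e-01 1.17899731e-04] [0.42303456 0.24505832 0.28179575]
2219 [0.41676716 0.28943026 0.00961344] [0.00834923 0.00967276 0.01100803]
105.0 len 0.057 wid 0.0561 orig [0.4176 0.2914] mid [0.4177 0.291 ]
108.0 len 0.0565 wid 0.0556 orig [0.4172 0.2914] mid [0.4173 0.2911]
110.0 len 0.0559 wid 0.0556 orig [0.4169 0.2911] mid [0.4169 0.2911]
111.0 len 0.0555 wid 0.0555 orig [0.4168 0.2909] mid [0.4167 0.2911]
112.0 len 0.0554 wid 0.0553 orig [0.4166 0.2908] mid [0.4165 0.2911]
114.0 len 0.0558 wid 0.055 orig [0.4163 0.2909] mid [0.4163 0.291 ]
117.0 len 0.0564 wid 0.0552 orig [0.416  0.2909] mid [0.4161 0.2907]
```

The pad's mid is (0.4167, 0.2911) at yaw about 111°, which is within a millimetre of the tool. Now I'll descend and grip.

{"name": "servo_tool", "arguments": {"series": [[0,0,0,55,0],[0,0,0,55,0],[0,0,0,55,0],[0,0,0,45,0],[0,0,0,20,0]], "grip_force": 25}}

```text
t: 2.02
tool_pos: [0.4149, 0.2901, -0.0017]
eef_rot: [0.55, -3.09, 0.002]
contact_force: [0.7, 1.0, 0.7]
opening: 0.085
grasp_force: 0.0
```

{"name": "servo_tool", "arguments": {"series": [[120,0,0,0,0],[120,0,0,0,0],[120,0,0,0,0],[120,0,0,0,0]], "grip_force": 25}}

```text
t: 2.52
tool_pos: [0.4168, 0.2912, 0.0023]
eef_rot: [-0.555, 3.091, 0.001]
contact_force: [0.2, 0.5, 5.3]
opening: 0.0567
grasp_force: 27.2
```

{"name": "servo_tool", "arguments": {"series": [[120,0,0,-20,0],[120,0,0,-50,0],[120,0,0,-60,0],[120,0,0,-60,0],[120,0,0,-40,0]]}}

```text
t: 3.15
tool_pos: [0.4164, 0.291, 0.2349]
eef_rot: [-0.555, 3.089, 0.002]
contact_force: [0.5, 0.0, -0.1]
opening: 0.0564
grasp_force: 27.0
```

```bash
python3 - <<'E'
from h import *
o=robot.get_obs();print(o["t"],o["tool_pos"],o["opening"],o["grasp_force"])
p,d,W=cloud("wrist");np.savez("w2.npz",p=p,W=W,tp=o["tool_pos"])
c=cv2.resize(p[150:400,100:450],None,fx=2.2,fy=2.2);c=cv2.convertScaleAbs(c,alpha=1.6,beta=20);cv2.imwrite("pics/w2.png",c)
E
```

```text
3.15 [0.41643256 0.29099905 0.23486934] 0.05640916042015006 27.023710012435913
```

View pics/w2.png

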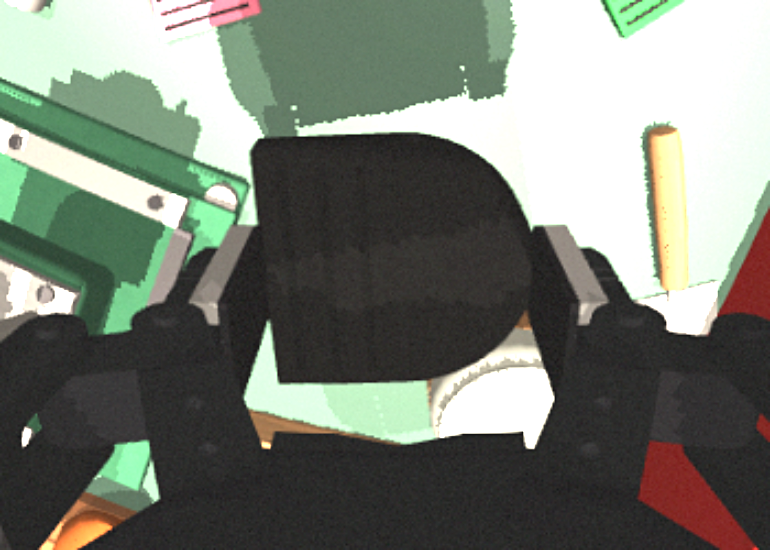

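The pad is held straight between the fingers: straight end left at (265,260), round end right at (530,260), and level. I'll turn to the press axes and go past the heel, so that the wrist camera sees it.

{"name": "servo_tool", "arguments": {"series": [[120,0,0,-45,0.18],[120,0,0,-45,0.18],[120,-35,-45,0,0],[120,-40,-47,0,0],[120,-40,-47,0,0]]}}

```text
t: 3.82
tool_pos: [0.5315, 0.1499, 0.3216]
eef_rot: [0.006, 3.141, 0.0]
contact_force: [0.3, 1.3, -1.4]
opening: 0.056
grasp_force: 27.1
```

{"name": "servo_tool", "arguments": {"series": [[120,-40,-47,0,0],[120,-40,-47,0,0],[120,-45,-40,0,0],[120,0,-18,0,0],[120,0,0,0,0]]}}

```text
t: 4.45
tool_pos: [0.6549, -0.0019, 0.321]
eef_rot: [-0.009, -3.141, -0.0]
contact_force: [0.1, 0.7, -0.3]
opening: 0.0561
grasp_force: 27.1
```

```bash
python3 - <<'E'
from h import *
o=robot.get_obs();print(o["t"],o["tool_pos"],R.from_rotvec(o["eef_rot"]).as_matrix().round(3).tolist(),o["opening"])
p,d,W=cloud("wrist");np.savez("w3.npz",p=p,W=W,tp=o["tool_pos"]);cv2.imwrite("pics/w3.png",cv2.convertScaleAbs(p,alpha=1.4,beta=10))
E
```

```text
4.45 [ 0.65488862 -0.00194342  0.32103731] [[-1.0, 0.006, -0.001], [0.006, 1.0, 0.0], [0.001, 0.0, -1.0]] 0.05607758362440306
```

View pics/w3.png

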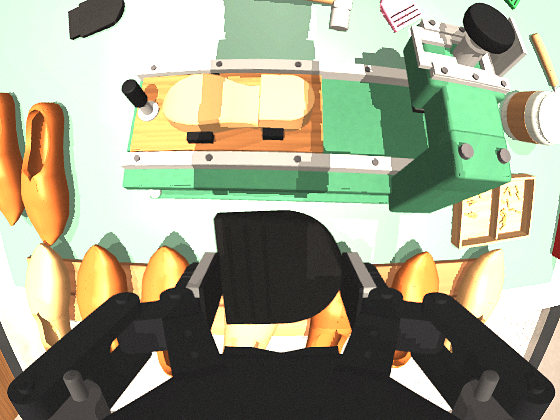

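The view shows the heel at (287,100), the waist step at (260,102), the post top at (132,92), the knob at (490,28) and the head with its lip near (515,55). The pad is in hand at (280,265). Now I'll measure them in bed axes.

```bash
python3 - <<'E'
from h import *
z=np.load("w3.npz");p,W,tp=z["p"],z["W"],z["tp"]
def box(u0,u1,v0,v1): X=W[v0:v1,u0:u1].reshape(-1,3); return X[np.isfinite(X).all(1)]
H=box(272,302,84,118);c=H.mean(0);n=np.linalg.svd(H-c)[2][2];n*=np.sign(n[2]);print("heel plane",c,n,"tilt",np.rad2deg(np.arccos(n[2])))
# yaw from sole sides: use rails: fit edge between bright rail & board via rail points plane top
B=box(140,340,60,165); 
a=np.deg2rad(25)
for yaw in np.deg2rad([-2,-1,0,1,2]):
    Rb=R.from_euler("z",yaw).as_matrix()@np.array([[np.cos(a),0,-np.sin(a)],[0,1,0],[np.sin(a),0,np.cos(a)]])
    L=(box(240,335,60,140)-c)@Rb
    m=(abs(L[:,2])<.004)&(abs(L[:,0])<.04)&(abs(L[:,1])<.05);Q=L[m]
    st=Q[Q[:,1]<.0]
    xs=[]
    for y0 in (-.022,-.015,-.008,-.001):
        s=Q[abs(Q[:,1]-y0)<.004]; xs.append((np.percentile(s[:,0],1).round(4),np.percentile(s[:,0],99).round(4)))
    y0,y1=np.percentile(Q[:,1],[.5,99.5]);x0,x1=np.percentile(Q[:,0],[.7,99.3])
    seat=c+Rb@np.array([(x0+x1)/2,(y1-.029+y0+.031)/2,0])
    print(np.rad2deg(yaw).round(),"len",(y1-y0).round(4),"wid",(x1-x0).round(4),"seat",seat.round(4),xs)
# knob
m=np.zeros(W.shape[:2],bool);m[2:58,455:520]=1;m&=(p.max(2)<60)
X=W[m];X=X[np.isfinite(X).all(1)];Rb=np.array([[np.cos(a),0,-np.sin(a)],[0,1,0],[np.sin(a),0,np.cos(a)]])
L=X@Rb; t=np.percentile(L[:,2],90);T=L[abs(L[:,2]-t)<.004]
mid=np.array([(np.percentile(T[:,0],1)+np.percentile(T[:,0],99))/2,(np.percentile(T[:,1],1)+np.percentile(T[:,1],99))/2,np.median(T[:,2])])
print("knob",Rb@mid,np.ptp(T[:,:2],axis=0),"bed",mid,"heelbed",c@Rb)
# post top
m=np.zeros(W.shape[:2],bool);m[76:108,118:148]=1;m&=(p.max(2)<60)
X=W[m];X=X[np.isfinite(X).all(1)];L=X@Rb;t=np.percentile(L[:,2],95);T=L[L[:,2]>t-.004];print("post top",Rb@T.mean(0),"bed",T.mean(0),np.ptp(T,axis=0))
# pad in hand
m=np.zeros(W.shape[:2],bool);m[205:330,215:345]=1
X=W[m];X=X[np.isfinite(X).all(1)];X=X[(abs(X[:,1]-tp[1])<.04)&(abs(X[:,0]-tp[0])<.04)&(X[:,2]>.28)]
zt=np.median(X[:,2]);X=X[abs(X[:,2]-zt)<.006];c2=X.mean(0);nn=np.linalg.svd(X-c2)[2][2]
print("pad top rel TCP",zt-tp[2],"n",nn*np.sign(nn[2]),(np.percentile(X,1,axis=0)-tp).round(4),(np.percentile(X,99,axis=0)-tp).round(4))
# lip
X=box(490,535,15,85);L=X@Rb;print("above head lip?",[(np.percentile(L[(L[:,1]>mid[1]+.022)&(L[:,1]<mid[1]+.045)],q,axis=0)-mid).round(4).tolist() for q in (2,50,98)])
E
```

```text
heel plane [0.56289613 0.00536321 0.10153479] [-0.42411934  0.01137187  0.9055349 ] tilt 25.104577663577473
-2.0 len 0.0587 wid 0.0571 seat [0.5585 0.0064 0.0995] [(np.float64(-0.0329), np.float64(0.0238)), (np.float64(-0.0332), np.float64(0.0236)), (np.float64(-0.0333), np.float64(0.0235)), (np.float64(-0.0338), np.float64(0.0234))]
-1.0 len 0.0589 wid 0.057 seat [0.5583 0.0065 0.0994] [(np.float64(-0.0334), np.float64(0.0234)), (np.float64(-0.0336), np.float64(0.0233)), (np.float64(-0.0334), np.float64(0.0234)), (np.float64(-0.0338), np.float64(0.0236))]
0.0 len 0.059 wid 0.0571 seat [0.5581 0.0065 0.0993] [(np.float64(-0.0337), np.float64(0.023)), (np.float64(-0.0338), np.float64(0.023)), (np.float64(-0.0336), np.float64(0.0233)), (np.float64(-0.0338), np.float64(0.0236))]
1.0 len 0.0588 wid 0.0572 seat [0.558  0.0066 0.0993] [(np.float64(-0.034), np.float64(0.0227)), (np.float64(-0.0338), np.float64(0.0228)), (np.float64(-0.0337), np.float64(0.0232)), (np.float64(-0.0338), np.float64(0.0235))]
2.0 len 0.0593 wid 0.0573 seat [0.558  0.0064 0.0993] [(np.float64(-0.0344), np.float64(0.0222)), (np.float64(-0.0341), np.float64(0.0225)), (np.float64(-0.034), np.float64(0.023)), (np.float64(-0.0338), np.float64(0.0235))]
knob [0.49715636 0.16448577 0.24494154] [0.04471356 0.04620142] bed [0.55409345 0.16448577 0.01188507] heelbed [ 0.5530676   0.00536321 -0.14586841]
post top [ 0.54002199 -0.16495403  0.13022963] bed [ 0.54446355 -0.16495403 -0.11019503] [0.01822202 0.01809359 0.00471156]
pad top rel TCP 0.007255995699964657 n [-0.00887917  0.0024193   0.99995765] [-0.0274 -0.0279  0.0032] [0.0276 0.0284 0.0101]
above head lip? [[-0.0162, 0.0238, -0.0493], [0.0117, 0.0292, -0.0271], [0.0262, 0.0372, -0.0036]]
```

The numbers agree: heel 57 x 59 mm, tilt 25.1°, press yaw about -1°, seat at about (0.558, 0.0065, 0.0993). The pad sits centred on the TCP with its underside 3 mm below it. The plan is to descend so the pad's up-slope edge touches first and the pad pivots in the grip until flush, then release at TCP z of about 0.103.

{"name": "servo_tool", "arguments": {"series": [[120,35,3,20,0.017],[120,40,4,40,0],[120,24,1,50,0],[120,0,0,50,0],[120,0,0,25,0]], "grip_force": 20}}

```text
t: 5.12
tool_pos: [0.5545, 0.0098, 0.1344]
eef_rot: [-0.031, -3.14, -0.0]
contact_force: [0.3, 0.3, 0.1]
opening: 0.0562
grasp_force: 27.1
```

{"name": "servo_tool", "arguments": {"series": [[120,0,0,10,0],[120,0,0,5,0],[120,0,0,0,0]]}}

```text
t: 5.5
tool_pos: [0.5565, 0.0087, 0.1222]
eef_rot: [0.033, 3.14, 0.0]
contact_force: [-0.3, 0.0, 0.0]
opening: 0.0566
grasp_force: 27.2
```

{"name": "servo_tool", "arguments": {"series": [[120,1,-3,0,0],[120,0,0,4,0],[120,0,0,4,0],[120,0,0,3,0],[120,0,0,0,0]]}}

```text
t: 6.12
tool_pos: [0.5551, 0.0056, 0.1104]
eef_rot: [-0.033, -3.141, -0.0]
contact_force: [-2.7, 2.2, 4.4]
opening: 0.0566
grasp_force: 27.1
```

{"name": "servo_tool", "arguments": {"series": [[120,0,0,3,0],[120,0,0,3,0],[120,0,0,2,0],[120,0,0,0,0]]}}

```text
t: 6.62
tool_pos: [0.5554, 0.0055, 0.1026]
eef_rot: [0.033, 3.141, 0.0]
contact_force: [-2.3, 0.7, 4.9]
opening: 0.0566
grasp_force: 29.3
```

```bash
python3 - <<'E'
from h import *
p,d,W=cloud("wrist");o=robot.get_obs();tp=o["tool_pos"];print(tp,o["contact_force"])
m=np.zeros(W.shape[:2],bool);m[190:340,205:350]=1
X=W[m];X=X[np.isfinite(X).all(1)];X=X[(abs(X[:,1]-tp[1])<.026)&(abs(X[:,0]-tp[0])<.03)&(X[:,2]>.09)&(X[:,2]<.135)]
c=X.mean(0);n=np.linalg.svd(X-c)[2][2];print(len(X),c,n*np.sign(n[2]))
E
```

```text
[0.55538184 0.00548995 0.10268961] [-2.16151183  0.89994706  5.55455665]
12421 [0.55383979 0.00400974 0.11087175] [-0.34854723  0.01858633  0.93710692]
```

The pad has pivoted to 20.4° with only 5 N of force. I'll go a little lower, then release.

{"name": "servo_tool", "arguments": {"series": [[120,0,0,2,0],[120,0,0,0,0],[90,0,0,0,0],[60,0,0,0,0],[30,0,0,0,0]]}}

```text
t: 7.3
tool_pos: [0.5551, 0.0054, 0.1001]
eef_rot: [-0.033, -3.141, 0.0]
contact_force: [-0.2, -0.1, -0.8]
opening: 0.0752
grasp_force: 0.0
```

{"name": "servo_tool", "arguments": {"series": [[0,0,0,0,0],[0,0,0,0,0],[0,0,0,-40,0],[0,-30,0,-50,0],[0,-45,0,-40,0]]}}

```text
t: 7.92
tool_pos: [0.6308, 0.0038, 0.2332]
eef_rot: [0.033, 3.139, -0.0]
contact_force: [-0.3, -0.4, 0.6]
opening: 0.0854
grasp_force: 0.0
```

{"name": "servo_tool", "arguments": {"series": [[0,-25,0,-50,0],[255,0,0,0,0]]}}

```text
t: 8.18
tool_pos: [0.6572, 0.0032, 0.2841]
eef_rot: [0.033, 3.136, -0.0]
contact_force: [0.4, 0.6, -0.8]
opening: 0.0698
grasp_force: 0.0
```

```bash
cat > chk.py <<'E'
from h import *
import sys
a=np.deg2rad(25)
Rb=R.from_euler("z",np.deg2rad(-1.2)).as_matrix()@np.array([[np.cos(a),0,-np.sin(a)],[0,1,0],[np.sin(a),0,np.cos(a)]])
o=robot.get_obs();print(o["t"],o["tool_pos"])
p,d,W=cloud("wrist");cv2.imwrite(sys.argv[1],cv2.convertScaleAbs(p,alpha=1.4,beta=10))
y0=float(sys.argv[2]); seat=np.array([.558,.0065,.0993])+Rb[:,1]*y0
L=(W-seat)@Rb
for nm,mm in (("pad",(p.max(2)<70)&(abs(L[...,2]-.0095)<.012)),("wood",(p[...,2]>100)&(abs(L[...,2])<.004))):
    m=mm&(abs(L[...,0])<.05)&(abs(L[...,1])<.05)
    Q=L[m]; 
    if len(Q)<30: print(nm,"few",len(Q));continue
    lo,hi=np.percentile(Q,1,axis=0),np.percentile(Q,99,axis=0)
    c=Q.mean(0);n=np.linalg.svd(Q-c)[2][2];r=cv2.minAreaRect((Q[:,:2]*1e3).astype(np.float32))
    print(nm,len(Q),"lo",lo.round(4),"hi",hi.round(4),"n",(n*np.sign(n[2])).round(3),"zmed",np.median(Q[:,2]).round(4),r)
E
python3 chk.py pics/w4.png 0
```

```text
8.175 [0.65722483 0.00324394 0.28406994]
pad 2819 lo [-0.0266 -0.0282  0.0018] hi [0.0291 0.0262 0.0116] n [0.033 0.006 0.999] zmed 0.01 ((0.4497203826904297, -0.7603664398193359), (57.182586669921875, 56.99955749511719), 1.9040255546569824)
wood 190 lo [ 0.0033 -0.031  -0.004 ] hi [0.0298 0.0291 0.0012] n [0.068 0.01  0.998] zmed -0.0008 ((16.275596618652344, -0.8899440765380859), (27.283123016357422, 61.572242736816406), 2.8651864528656006)
```

View pics/w4.png

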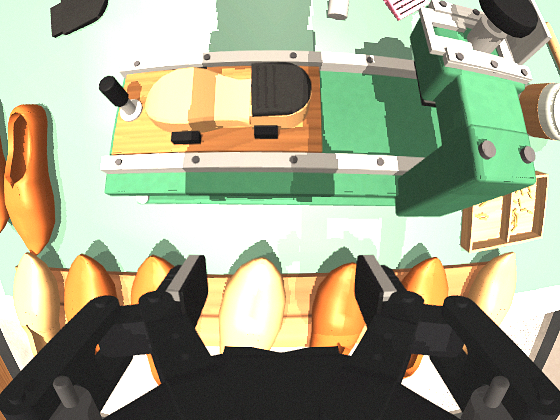

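The pad lies squarely on the heel at (281,90): offset 0.5 mm, flush, round end on round end, yaw 2°. Next, go behind the post with the fingers shut.

{"name": "servo_tool", "arguments": {"series": [[255,22,-45,0,0],[255,25,-52,0,0],[255,25,-52,20,0],[255,25,-52,30,0],[255,10,-22,30,0]]}}

```text
t: 8.85
tool_pos: [0.5424, -0.2172, 0.1997]
eef_rot: [-0.036, -3.141, -0.0]
contact_force: [0.8, 0.6, -0.2]
opening: -0.0001
grasp_force: 0.0
```

{"name": "servo_tool", "arguments": {"series": [[255,0,0,45,0],[255,0,0,45,0],[255,0,0,12,0],[255,0,0,0,0]]}}

```text
t: 9.35
tool_pos: [0.5442, -0.2151, 0.0995]
eef_rot: [-0.033, -3.141, -0.001]
contact_force: [-0.1, -0.1, 0.8]
opening: 0.0001
grasp_force: 0.0
```

{"name": "servo_tool", "arguments": {"series": [[255,-4,6,0,0],[255,0,6,0,0],[255,0,6,0,0],[255,0,8,0,0],[255,0,10,0,0]]}}

```text
t: 9.98
tool_pos: [0.5494, -0.1791, 0.0998]
eef_rot: [0.033, 3.141, -0.001]
contact_force: [1.4, -4.0, 0.6]
opening: -0.0001
grasp_force: 1.6
```

{"name": "servo_tool", "arguments": {"series": [[255,0,12,0,0],[255,0,12,0,0],[255,0,12,0,0],[255,0,12,0,0],[255,0,12,0,0]]}}

```text
t: 10.6
tool_pos: [0.5505, -0.1186, 0.0995]
eef_rot: [-0.033, -3.141, 0.0]
contact_force: [2.1, -4.2, 0.8]
opening: -0.0001
grasp_force: 1.7
```

{"name": "servo_tool", "arguments": {"series": [[255,0,12,0,0],[255,0,12,0,0],[255,0,12,0,0],[255,0,10,0,0],[255,0,8,0,0]]}}

```text
t: 11.22
tool_pos: [0.5516, -0.0648, 0.0994]
eef_rot: [-0.033, -3.141, -0.0]
contact_force: [2.4, -3.2, 1.2]
opening: -0.0
grasp_force: 1.6
```

{"name": "servo_tool", "arguments": {"series": [[255,0,8,0,0],[255,0,8,0,0],[255,0,6,0,0],[255,0,5,0,0],[255,0,4,0,0]]}}

```text
t: 11.85
tool_pos: [0.5523, -0.0342, 0.0995]
eef_rot: [-0.033, -3.141, -0.0]
contact_force: [1.7, -2.8, -0.1]
opening: -0.0
grasp_force: 1.4
```

{"name": "servo_tool", "arguments": {"series": [[255,0,3,0,0],[255,0,3,0,0],[255,0,2,0,0],[255,0,0,0,0]]}}

```text
t: 12.35
tool_pos: [0.5523, -0.0329, 0.0997]
eef_rot: [-0.037, -3.141, 0.02]
contact_force: [-0.1, -61.7, -1.4]
opening: -0.0
grasp_force: 30.5
```

The carriage is against its stop. I'll back off, lift and check.

{"name": "servo_tool", "arguments": {"series": [[255,0,-9,0,0],[255,0,-12,0,0],[255,0,-10,-30,0],[255,-30,0,-50,0],[255,-40,20,-45,0]]}}

```text
t: 12.98
tool_pos: [0.622, -0.0399, 0.2259]
eef_rot: [0.035, 3.141, 0.0]
contact_force: [0.6, -0.6, 1.6]
opening: 0.0003
grasp_force: 0.0
```

{"name": "servo_tool", "arguments": {"series": [[255,-40,25,-40,0],[255,0,40,-20,0],[255,0,40,0,0],[255,0,0,0,0]]}}

```text
t: 13.48
tool_pos: [0.6637, 0.0673, 0.2836]
eef_rot: [-0.028, -3.141, -0.001]
contact_force: [0.1, -0.2, -0.1]
opening: 0.0
grasp_force: 0.0
```

```bash
python3 chk.py pics/w5.png 0.158; python3 - <<'E'
from h import *
a=np.deg2rad(25);Rb=R.from_euler("z",np.deg2rad(-1.2)).as_matrix()@np.array([[np.cos(a),0,-np.sin(a)],[0,1,0],[np.sin(a),0,np.cos(a)]])
p,d,W=cloud("wrist");L=W@Rb
seat=np.array([.558,.0065,.0993])@Rb
m=(p.max(2)<70)&(W[...,2]>.20)&(abs(L[...,1]-seat[1]-.158)<.035)&(abs(L[...,0]-seat[0])<.04)&(L[...,2]-seat[2]>.14)
T=L[m];t=np.percentile(T[:,2],80);T=T[abs(T[:,2]-t)<.004]
mid=(np.percentile(T,1,axis=0)+np.percentile(T,99,axis=0))/2;print(len(T),"knob",Rb@mid,np.ptp(T,axis=0).round(4),"rel seat0",(mid-seat).round(4))
q=(L-mid);s=(abs(q[...,0])<.03)&(q[...,1]>.024)&(q[...,1]<.045)&(q[...,2]>-.02)&(q[...,2]<.02);Q=q[s];print("lip",len(Q),np.percentile(Q,[2,50,98],axis=0).round(4).tolist() if len(Q) else 0)
E
```

```text
13.475 [0.66371741 0.06730299 0.2836266 ]
pad 470 lo [-0.0226 -0.0315 -0.0006] hi [ 0.0312 -0.0141  0.011 ] n [ 0.027 -0.24   0.97 ] zmed 0.0089 ((4.094776153564453, -27.289077758789062), (57.722686767578125, 16.697471618652344), 13.47497272491455)
wood 77 lo [-0.0213 -0.0319 -0.004 ] hi [ 0.0315 -0.0133  0.0011] n [-0.005  0.133  0.991] zmed -0.001 ((4.103389739990234, -30.63104248046875), (61.561378479003906, 18.250694274902344), 17.356903076171875)
231 knob [0.51517104 0.1744394  0.24668905] [0.012  0.0409 0.0078] rel seat0 [0.0203 0.167  0.1532]
lip 1 [[-0.003, 0.0248, 0.0004], [-0.003, 0.0248, 0.0004], [-0.003, 0.0248, 0.0004]]
```

View pics/w5.png

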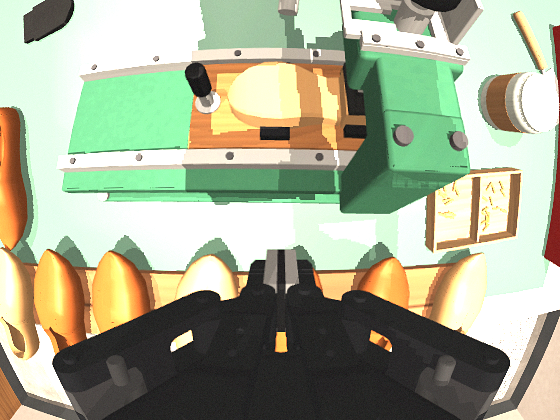

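The carriage is home, with the pad's straight edge at (340,80) going under the head still in line with the heel (edge 31.5 mm behind the seat, as it should be). The knob, at about (0.497, 0.164, 0.245), lies over the heel's axis within 3 mm. Now go above it.

{"name": "servo_tool", "arguments": {"series": [[255,38,20,-20,0],[255,45,25,0,0],[255,45,25,0,0],[255,45,23,0,0],[255,5,0,0,0]]}}

```text
t: 14.2
tool_pos: [0.4861, 0.1619, 0.3045]
eef_rot: [0.031, 3.14, 0.001]
contact_force: [0.1, -0.1, 0.4]
opening: -0.0
grasp_force: 0.0
```

{"name": "servo_tool", "arguments": {"series": [[255,0,0,20,0],[255,0,0,15,0],[255,0,0,6,0],[255,0,0,0,0]]}}

```text
t: 14.7
tool_pos: [0.488, 0.1613, 0.262]
eef_rot: [-0.034, -3.14, 0.001]
contact_force: [0.1, -0.5, 0.0]
opening: -0.0003
grasp_force: 0.0
```

{"name": "servo_tool", "arguments": {"series": [[255,0,0,8,0],[255,0,0,4,0],[255,0,0,3,0],[255,0,0,0,0]]}}

```text
t: 15.2
tool_pos: [0.4878, 0.1617, 0.2477]
eef_rot: [-0.033, -3.141, 0.0]
contact_force: [0.6, 0.4, 1.0]
opening: 0.0001
grasp_force: 0.0
```

{"name": "servo_tool", "arguments": {"series": [[255,-1.9,0,4,0],[255,-1.9,0,4,0],[255,-1.9,0,4,0],[255,0,0,0,0]]}}

```text
t: 15.7
tool_pos: [0.4937, 0.1615, 0.2357]
eef_rot: [0.033, 3.141, 0.0]
contact_force: [-0.2, -0.2, 4.8]
opening: -0.0001
grasp_force: 2.2
```

{"name": "servo_tool", "arguments": {"series": [[255,-1.9,0,4,0],[255,-1.9,0,4,0],[255,-0.9,0,2,0],[255,0,0,0,0]]}}

```text
t: 16.2
tool_pos: [0.4982, 0.1614, 0.2262]
eef_rot: [0.033, 3.141, 0.0]
contact_force: [-3.5, -1.0, 8.6]
opening: 0.0001
grasp_force: 4.6
```

{"name": "servo_tool", "arguments": {"series": [[255,-0.9,0,2,0],[255,-0.9,0,2,0],[255,0,0,0,0]]}}

```text
t: 16.58
tool_pos: [0.4999, 0.1614, 0.2227]
eef_rot: [0.033, 3.141, 0.0]
contact_force: [-7.6, -1.5, 13.0]
opening: -0.0002
grasp_force: 7.8
```

{"name": "servo_tool", "arguments": {"series": [[255,-0.9,0,2,0],[255,-0.5,0,1,0],[255,0,0,0,0]]}}

```text
t: 16.95
tool_pos: [0.501, 0.1614, 0.2206]
eef_rot: [0.033, 3.141, 0.001]
contact_force: [-13.6, -1.8, 20.4]
opening: 0.0003
grasp_force: 12.4
```

{"name": "servo_tool", "arguments": {"series": [[255,-0.5,0,1,0],[255,-0.5,0,1,0],[255,0,0,0,0]]}}

```text
t: 17.32
tool_pos: [0.5013, 0.1614, 0.2203]
eef_rot: [-0.033, -3.141, -0.001]
contact_force: [-28.2, -4.1, 38.2]
opening: -0.0
grasp_force: 23.2
```

The ram is on its stop. Now slide +y against the lip.

{"name": "servo_tool", "arguments": {"series": [[255,0.3,4,-0.5,0],[255,0,4,0,0],[255,0,4,0,0],[255,0,2,0,0]]}}

```text
t: 17.82
tool_pos: [0.5024, 0.174, 0.2208]
eef_rot: [0.035, 3.139, -0.004]
contact_force: [-16.5, -15.7, 34.8]
opening: -0.0001
grasp_force: 19.0
```

{"name": "servo_tool", "arguments": {"series": [[255,0,3,0,0],[255,0,3,0,0],[255,0,3,0,0],[255,0,0,0,0]]}}

```text
t: 18.32
tool_pos: [0.5027, 0.1832, 0.2207]
eef_rot: [0.035, 3.139, -0.003]
contact_force: [-16.0, -15.3, 33.5]
opening: 0.0001
grasp_force: 18.8
```

{"name": "servo_tool", "arguments": {"series": [[255,0,3,0,0],[255,0,3,0,0],[255,0,2,0,0],[255,0,0,0,0]]}}

```text
t: 18.82
tool_pos: [0.5032, 0.1916, 0.2201]
eef_rot: [0.034, 3.139, -0.002]
contact_force: [-8.4, -9.9, 26.0]
opening: 0.0002
grasp_force: 14.1
```

```bash
python3 - <<'E'
from h import *
p,d,W=cloud("top");a=[];cv2.imwrite("pics/t2.png",cv2.resize(p[150:230,170:290],None,fx=5,fy=5,interpolation=cv2.INTER_CUBIC))
p,d,W=cloud("wrist");cv2.imwrite("pics/w6.png",cv2.convertScaleAbs(p,alpha=1.4,beta=10))
print(robot.get_obs()["contact_force"])
E
```

```text
[-9.09623985 -9.9364397  27.86149545]
```

View pics/w6.png

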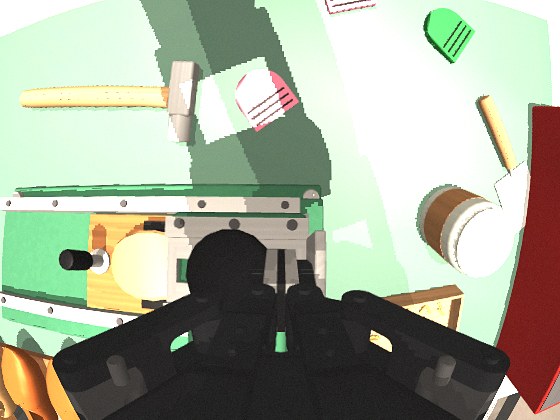

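The knob is at (230,268) with the shut fingertips on its +y edge at (282,270). The keeper's lip is at about (316,255). I'll measure how far the lip is from the knob.

```bash
python3 - <<'E'
from h import *
a=np.deg2rad(25);Rb=R.from_euler("z",np.deg2rad(-1.2)).as_matrix()@np.array([[np.cos(a),0,-np.sin(a)],[0,1,0],[np.sin(a),0,np.cos(a)]])
p,d,W=cloud("wrist")
k=np.array([.4972,.1645,.2449]);L=((W-k)@Rb*1000).round()
for v in (236,245,255,265): print(v,[(u,*L[v,u].astype(int)) for u in range(262,332,5) if np.isfinite(L[v,u]).all()])
c=cv2.resize(p[210:330,160:350],None,fx=4,fy=4,interpolation=cv2.INTER_CUBIC);cv2.imwrite("pics/w6c.png",cv2.convertScaleAbs(c,alpha=1.8,beta=25))
E
```

```text
236 [(262, np.int64(-22), np.int64(17), np.int64(-46)), (267, np.int64(-22), np.int64(20), np.int64(-46)), (272, np.int64(-22), np.int64(23), np.int64(-46)), (277, np.int64(-22), np.int64(26), np.int64(-47)), (282, np.int64(-22), np.int64(28), np.int64(-46)), (287, np.int64(-22), np.int64(31), np.int64(-46)), (292, np.int64(-22), np.int64(34), np.int64(-45)), (297, np.int64(-22), np.int64(37), np.int64(-47)), (302, np.int64(-22), np.int64(39), np.int64(-46)), (307, np.int64(-22), np.int64(42), np.int64(-46)), (312, np.int64(-19), np.int64(42), np.int64(-12)), (317, np.int64(-19), np.int64(43), np.int64(-3)), (322, np.int64(-19), np.int64(45), np.int64(-4)), (327, np.int64(-39), np.int64(83), np.int64(-251))]
245 [(262, np.int64(-16), np.int64(18), np.int64(-29)), (267, np.int64(-17), np.int64(20), np.int64(-50)), (272, np.int64(-17), np.int64(23), np.int64(-50)), (277, np.int64(-17), np.int64(26), np.int64(-49)), (282, np.int64(-17), np.int64(28), np.int64(-49)), (287, np.int64(-17), np.int64(31), np.int64(-49)), (292, np.int64(-17), np.int64(34), np.int64(-49)), (297, np.int64(-17),
[... 996 characters left out ...]
262))]
265 [(262, np.int64(-6), np.int64(19), np.int64(-10)), (267, np.int64(-6), np.int64(22), np.int64(0)), (272, np.int64(-6), np.int64(24), np.int64(-1)), (277, np.int64(-6), np.int64(26), np.int64(0)), (282, np.int64(-6), np.int64(28), np.int64(0)), (287, np.int64(-6), np.int64(30), np.int64(-1)), (292, np.int64(-6), np.int64(32), np.int64(-1)), (297, np.int64(-6), np.int64(35), np.int64(-10)), (302, np.int64(-6), np.int64(37), np.int64(-10)), (307, np.int64(-6), np.int64(39), np.int64(-9)), (312, np.int64(-6), np.int64(42), np.int64(-13)), (317, np.int64(-6), np.int64(43), np.int64(-5)), (322, np.int64(-6), np.int64(45), np.int64(-4)), (327, np.int64(-4), np.int64(85), np.int64(-267))]
```

View pics/w6c.png

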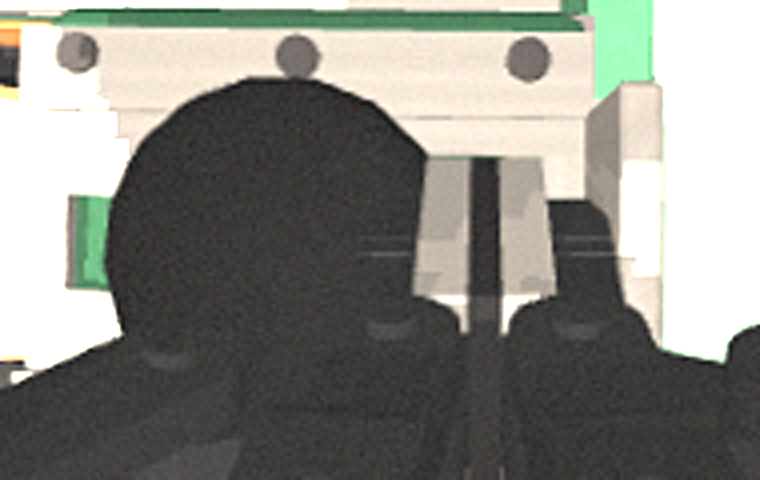

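The finger touches the lip, whose face is at 42 mm from the knob's axis. It was 26 mm when open, so the keeper has travelled about 16 mm. Two more millimetres for margin, then lift off.

{"name": "servo_tool", "arguments": {"series": [[255,0,2,0,0],[255,0,0,0,0],[255,0,-3,0,0],[255,0,0,-10,0],[255,0,0,-20,0]]}}

```text
t: 19.6
tool_pos: [0.5025, 0.1912, 0.2471]
eef_rot: [-0.033, -3.14, 0.001]
contact_force: [-0.3, 0.2, 0.5]
opening: 0.0002
grasp_force: 0.0
```

{"name": "servo_tool", "arguments": {"series": [[255,-20,0,-35,0],[255,-50,-10,-20,0],[255,-50,-30,0,0],[255,-40,-40,0,0],[255,0,0,0,0]]}}

```text
t: 20.23
tool_pos: [0.6629, 0.1053, 0.3013]
eef_rot: [-0.038, -3.14, 0.001]
contact_force: [-0.6, 0.4, 0.2]
opening: 0.0001
grasp_force: 0.0
```

```bash
python3 - <<'E'
from h import *
o=robot.get_obs();print(o["t"],o["tool_pos"],o["contact_force"])
a=np.deg2rad(25);Rb=R.from_euler("z",np.deg2rad(-1.2)).as_matrix()@np.array([[np.cos(a),0,-np.sin(a)],[0,1,0],[np.sin(a),0,np.cos(a)]])
p,d,W=cloud("wrist");k=np.array([.4972,.1645,.2449]);L=(W-k)@Rb
s=(np.hypot(L[...,0],L[...,1])<.024)&(p.max(2)<80)&(abs(L[...,2]+.02)<.03)
print("knob z",s.sum(),np.percentile(L[s],[2,50,90],axis=0).round(4).tolist())
s=(L[...,1]>.03)&(L[...,1]<.06)&(abs(L[...,0])<.03)&(abs(L[...,2]+.005)<.01);print("lip",s.sum(),np.percentile(L[s],[2,50,98],axis=0).round(4).tolist())
E
python3 chk.py pics/w7.png 0.158
```

```text
20.225 [0.66294597 0.10530519 0.30126002] [-0.61871977  0.36749845  0.17159118]
knob z 1849 [[-0.0021, -0.0204, -0.0374], [0.0121, -0.0008, -0.0245], [0.0199, 0.0155, -0.0232]]
lip 248 [[0.0032, 0.0425, -0.0147], [0.0149, 0.0438, -0.0086], [0.0194, 0.0478, -0.0034]]
20.275 [0.66188283 0.10669728 0.30178605]
pad 99 lo [ 0.0085 -0.0305  0.0008] hi [ 0.0311 -0.0256  0.0191] n [ 0.111 -0.993  0.037] zmed 0.0094 ((19.377262115478516, -29.1484432220459), (23.76718521118164, 4.06892204284668), 8.229949951171875)
wood 54 lo [ 0.0029 -0.0321 -0.0037] hi [ 0.031  -0.0253  0.0014] n [-0.077  0.776  0.626] zmed -0.0012 ((16.970687866210938, -31.093765258789062), (30.119592666625977, 5.610393047332764), 11.957182884216309)
```

The knob stays about 24 mm down after lift-off, so the ram is trapped. The lip is about 17 mm across, the pad is in place, and the robot touches nothing. Handing in.

```bash
python3 -c "
from rig import robot
print(robot.close_job())"
```

```text
the job is handed in; nothing more can be done
None
```

I laid the heel pad squarely on the heel, pushed the carriage home against its stop and locked the ram about 24 mm down under the keeper; the job is handed in, but no verdict was returned.

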